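Cross-stack the second layer of specimen cartons on the turntable

TASK

Build the second layer of specimen cartons on the turntable, crosswise to the first: lay the carton on the counter and the one on edge in the steel rack flat across the two lower ones, one over each end, outer sides about flush with the lower cartons' ends. First lay the racked carton flat on the counter and let go of it, then take it again to stack it. Set cartons down rather than drop them, and leave the lower layer in place and the other things alone.

Things in the scene. Friction and masses are not known exactly. Their poses are not given: they have to be found in the camera images.
- edge_carton_center (a point): closed cardboard specimen carton, 150 mm long, 56 mm wide and 34 mm thick, about 0.3 kg, full and rigid; the point is its very centre; x along its length, y across its width, z through its thickness (which broad face or end is which does not matter). Starts standing on its long edge (width upright) in the steel rack, its underside 6 mm above the counter.
- flat_carton_center (a point): closed cardboard specimen carton, 150 mm long, 56 mm wide and 34 mm thick, about 0.3 kg, full and rigid; the point is its very centre; x along its length, y across its width, z through its thickness (which broad face or end is which does not matter). Starts lying flat on the counter; once it is taken away, the counter there is free to work on.
- lower_a_center (a point): closed cardboard specimen carton, 150 mm long, 56 mm wide and 34 mm thick, about 0.3 kg, full and rigid; the point is its very centre; x along its length, y across its width, z through its thickness (which broad face or end is which does not matter). Lies flat on the turntable, part of the finished first layer.
- lower_b_center (a point): closed cardboard specimen carton, 150 mm long, 56 mm wide and 34 mm thick, about 0.3 kg, full and rigid; the point is its very centre; x along its length, y across its width, z through its thickness (which broad face or end is which does not matter). Lies flat on the turntable, parallel to the other lower carton, 94 mm between their centre lines (38 mm gap).
- deck (a point): centre of the upper face of the round dark wooden turntable disc (260 mm across, 20 mm thick), 50 mm above the counter; z up, x along the length of the lower cartons, which lie at y = +47 and -47 mm from it (centres 17 mm above it); turns with the disc. Upper cartons belong 47 mm either way along x from here, lengths along y, centres 51 mm above it. The disc spins freely on its bearing if pushed sideways.
- rack: fixed steel rack for one carton on edge: base plate 180 x 80 x 6 mm with its origin in the middle of its underside on the counter, x along the slot; four upright tabs 40 mm high over the plate (46 mm over the counter) at x = 49 to 71 mm either way keep the carton upright in a 39 mm slot, low end stops 24 mm high over the counter; the middle 98 mm of the carton's sides stands free to be gripped across its thickness; lift it straight up at least 45 mm to clear the tabs.
- basalt: bystander: loose chunk of black basalt, about 90 x 65 x 65 mm, origin under its middle
- mineral_box: bystander: clear acrylic box with a crystal, 92 x 72 x 49 mm, origin under its middle
- calipers: bystander: chrome calipers lying flat, 190 mm long along x, up to 10 mm high, origin under the beam's middle
- pick: bystander: yellow plastic hardness pick, 145 mm long along x, 14 mm high, origin under the handle's middle
Things that resemble listed ones, but are neither listed nor needed, are in the scene too. What is shaped like the part that bears lower_b_center but green is not meant. Leave any red look-alike of the part that bears lower_a_center alone.

How it is judged:
By the outcome, as a careful person would: the job done as asked, in the order asked, and still so for the second after the job is handed in, with the robot touching nothing.
It also fails if it takes over 72 s, if anything falls off the work surface, if the arm or the gripper's body presses on something with over 40 N, if the wrist force passes 120 N, or if a joint passes its speed limit or range.

ROBOT

A 6-joint arm with a two-finger parallel gripper is mounted at the origin on the work surface. World frame = base frame: x ahead of the robot, y to its left, z up, the work surface at z = 0. Lengths are in mm, angles in rad, forces in N, time in s.
With the tool pointing down it reaches from about 300 to 775 mm from the base axis. Payload 14.6 kg.
Tool frame: the origin (TCP) lies on the centre line of the jaws, within the pads' length; the fingertips stand manip.tcp_to_tips ahead of it and the grasp point (between the pads) lies 5 mm behind it (manip.tcp_to_tips is the distance from the TCP to the fingertips, in mm); z points along the fingers, y is the direction in which the jaws open and shut (so a half turn about z gives the same grasp; the last joint's range is limited). The gripper opens to 94 mm and grips with 3 to 60 N. Pads are 16 mm wide; open, the fingers measure 119 mm over their backs; the gripper's body (75 mm by 177 mm) begins 78 mm behind the grasp point.
Start: joints at [-1.334, 0.3, 1.521, -0, 1.321, -0.067], TCP at [164.525, -524.806, 219.446] pointing down, gripper open.
Joint ranges: [-3.03, 3.03], [-0.79, 2.21], [0.23, 2.52], [-1.04, 4.18], [0, 3.07], [-2.55, 2.55]. Speed limits (rad/s): [2.22, 2.22, 2.57, 3.14, 3.14, 3.14].

INTERFACE

Orientations are given as [roll, pitch, yaw] about the fixed x, y, z axes, in that order (R = Rz(yaw) Ry(pitch) Rx(roll)).
In Python, from cell import manip, optics, workorder gives the robot as it stands. The module is installed in compiled form; this text tells all that it offers.
- The arm moves only by the tool jog_arm, never from a script. Its argument "deltas" is text: rows parted by semicolons, each of 5 numbers parted by spaces: the shift along the tool's x, y, z in mm, then the turn about the tool's z in rad, then the finger opening in mm, from 0 to 94. In form: tx ty tz twist grip; .... A call has exactly 10 rows; each row is the pose to reach, as a shift and turn from the pose commanded when the call began, along the tool's axes at that moment; what a row does not reach only later rows make up. A row lasts 1/8 s, in which the tool goes at most 62.5 mm and 10.7 degrees, less where a joint would pass 70% of its speed; a pose out of reach is approached as far as the arm can. A call with a gripper value outside its range is refused whole. The fingers move at their own pace and stop on an object; "squeeze" is the grip in N (left out, the last holds). Time passes only in rows, so rows that repeat a pose let the fingers close, or fill a call up. It gives the time, the measured TCP pose, the force and the opening at its end, in the units of the state.
- manip.read_state(): the state, without advancing time (a new reading comes with each control period).
- optics.camera(name): name is "scene" or "top"; returns (picture, depth): 420x560x3 uint8, red, green, blue; 420x560 float32, mm along the optical axis (not along the pixel's ray), 0 where there is no reading.
- optics.get_calibration(name): a dict with "intrinsics" (3x3 intrinsics, pixels), "dist_coeffs" ([k1, k2, p1, p2, k3] as OpenCV has them; the pictures are not rectified), "R" (3x3) and "t" (3): a world point X has camera coordinates R X + t. Camera axes: x right, y down, z forward; pixel columns grow to the right and rows downward; lengths in mm; the calibration is good to about 2 mm. A picture is of the moment at which its call begins. get_calibration takes no time and is no camera call.
- workorder.sign_off(): hands the job in, once; it reports no verdict.
The state is a dict: "clock": time; "joints": joint angles; "qd": joint speeds; "effort": joint torques, N m; "eef_pos": TCP position; "eef_rot": TCP orientation; "wrist_force": force on the tool from outside, world axes, zero at the start; "moment": the same for the moment, N m; "finger_gap": finger opening in mm.
Only numpy, scipy, OpenCV 4.12 (cv2) and the standard library are available. Lean on these libraries where they do the work, as an engineer would, in place of code of your own. Each camera call takes 0.05 s, during which the arm holds its last target.

## Working session

There is one attempt and no reset: what is moved stays moved. The work goes in short steps, Python scripts to look and compute and a tool call to move; the robot and the scene stay as the last step left them, time stands still between calls to the robot, and variables do not carry over. Pictures are saved under pics/ and viewed, and the job is handed in when it is done.

Besides the shell and the picture viewer there is one more tool, called after "Call:" by a JSON object that holds its "op" and its "data", one argument or row to a line. jog_arm: Moves the arm, as the interface text tells. Its arguments: {"type":"object","properties":{"deltas":{"type":"string"},"squeeze":{"type":"number"}},"required":["deltas"]}

```bash
mkdir -p pics; cat > h.py <<'E'
import numpy as np, cv2
from cell import manip, optics, workorder
def snap(n,tag):
    p,d=optics.camera(n); cv2.imwrite(f'pics/{tag}_{n}.png',p[:,:,::-1]); np.savez(f'pics/{tag}_{n}.npz',p=p,d=d); return p,d
def load(n,tag):
    z=np.load(f'pics/{tag}_{n}.npz'); return z['p'],z['d']
def rays(n,uv):
    c=optics.get_calibration(n); K=np.array(c['intrinsics']);
    q=cv2.undistortPoints(np.array(uv,float).reshape(-1,1,2),K,np.array(c['dist_coeffs'])).reshape(-1,2)
    R=np.array(c['R']);t=np.array(c['t']); d=np.c_[q,np.ones(len(q))]@R; return -R.T@t,d
def onplane(n,uv,z):
    o,d=rays(n,uv); return o+d*((z-o[2])/d[:,2])[:,None]
def bydepth(n,uv,dep):
    o,d=rays(n,uv); return o+d*np.array(dep)[:,None]
E
python3 - <<'E'
from h import *
s=manip.read_state(); print(s, manip.tcp_to_tips)
for n in('scene','top'):
    snap(n,'a'); c=optics.get_calibration(n); print(n,c, -np.array(c['R']).T@np.array(c['t']))
E
```

```text
{'clock': 0.0, 'joints': array([-1.33359480e+00,  3.00498551e-01,  1.52156909e+00,  4.48428090e-06,
        1.32068096e+00, -6.65747052e-02]), 'qd': array([ 0.00018738,  0.00076115, -0.00110123, -0.00012439, -0.0006243 ,
        0.00051369]), 'effort': array([-1.64290061e-03, -5.31811845e+01, -3.52738380e+01,  7.07996939e-02,
        2.44465994e-02, -1.35130986e-04]), 'eef_pos': array([ 164.47479065, -524.58284697,  218.87633018]), 'eef_rot': array([-3.14043955e+00, -8.12341383e-05,  3.03775071e-01]), 'wrist_force': array([-0.89333008, -0.67961818,  0.74989699]), 'moment': array([0.04767712, 0.00757069, 0.00914829]), 'finger_gap': 94.33357349675518} 14.0
scene {'intrinsics': array([[485.28723434,   0.        , 271.43592131],
       [  0.        , 485.28723434, 205.47724592],
       [  0.        ,   0.        ,   1.        ]]), 'dist_coeffs': array([0.01200037, 0.        , 0.        , 0.        , 0.        ]), 'R': array([[ 0.22818444,  0.97360785,  0.00443005],
       [ 0.81322671, -0.1880901 , -0.55071265],
       [-0.53534491,  0.1292667 , -0.83468314]]), 't': array([-158.81053142, -379.92402179, 1654.2347639 ])} [1230.78861974 -130.67822802 1172.23644183]
top {'intrinsics': array([[431.79253077,   0.        , 280.73457395],
       [  0.        , 431.79253077, 212.61470129],
       [  0.        ,   0.        ,   1.        ]]), 'dist_coeffs': array([-0.13076486,  0.        ,  0.        ,  0.        ,  0.        ]), 'R': array([[ 0.04074021, -0.99916489,  0.00312457],
       [-0.97608167, -0.04046699, -0.21360477],
       [ 0.21355283,  0.00565246, -0.97691516]]), 't': array([   7.59655891,  549.07714499, 1316.44026883])} [ 254.5051067    22.36858316 1403.31222378]
```

View pics/a_scene.png

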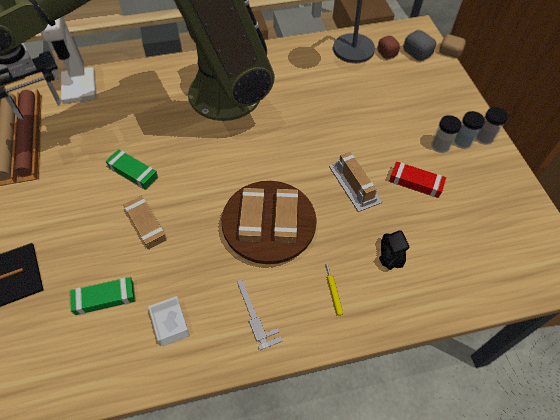

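View pics/a_top.png

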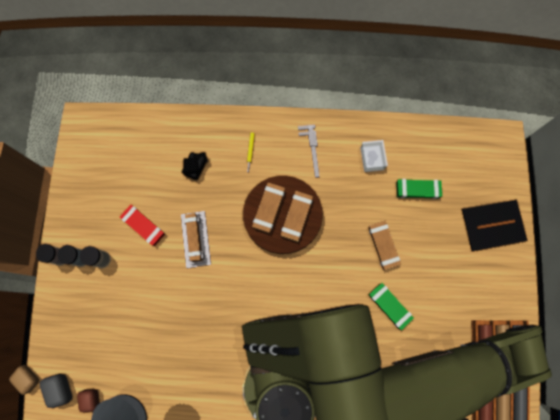

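The scene view shows the turntable at about (268,222) with two brown cartons on it. The flat carton is at (144,222) and the rack with its on-edge carton at (357,180). The green and red look-alikes are to be left alone. In the top view, the turntable is at (283,215), the flat carton at (385,246) and the racked carton at (194,238).

```bash
cat >> h.py <<'E'
def cloud(n,tag):
    p,d=load(n,tag); h,w=d.shape
    u,v=np.meshgrid(np.arange(w),np.arange(h)); uv=np.c_[u.ravel(),v.ravel()]
    X=bydepth(n,uv,d.ravel()); X[d.ravel()<=0]=np.nan; return X.reshape(h,w,3),p
def blob(n,tag,roi,z0,z1):
    X,p=cloud(n,tag); u0,v0,u1,v1=roi
    m=np.zeros(X.shape[:2],np.uint8); m[v0:v1,u0:u1]=((X[...,2]>z0)&(X[...,2]<z1))[v0:v1,u0:u1]
    nb,l,st,_=cv2.connectedComponentsWithStats(m,connectivity=4); out=[]
    for i in range(1,nb):
        if st[i,4]<40: continue
        P=X[l==i]; r=cv2.minAreaRect(P[:,:2].astype(np.float32)); (c,(a,b),t)=r
        if a<b: a,b,t=b,a,t+90
        print(n,'n',st[i,4],'c',np.round(c,1),'mean',P.mean(0).round(1),'size',round(a,1),round(b,1),'ang',round((t+90)%180-90,1),'zmed',np.median(P[:,2]).round(1))
E
python3 - <<'E'
from h import *
print('flat');blob('top','a',(360,215,410,275),20,60);blob('scene','a',(115,190,175,250),25,60)
print('rack');blob('top','a',(170,200,220,275),48,80);blob('scene','a',(325,145,390,215),52,80)
print('lower');blob('top','a',(235,170,335,260),72,100);blob('scene','a',(215,175,325,265),74,100)
print('disc');blob('top','a',(235,170,335,260),40,100);blob('scene','a',(215,175,325,270),42,100)
X,p=cloud('top','a')
for v,u in [(310,300),(246,385),(215,283),(218,297),(207,268),(238,194),(238,194)]: print(u,v,X[v,u].round(1),p[v,u])
print('table',np.nanmedian(X[270:300,230:350,2]))
X,p=cloud('scene','a'); print('table',np.nanmedian(X[300:340,200:230,2]), X[222,144],X[180,357])
im=[]
p=load('top','a')[0][150:290,150:440,::-1]; cv2.imwrite('pics/z1.png',cv2.resize(p,None,fx=2.7,fy=2.7,interpolation=3))
p=load('scene','a')[0][130:270,100:400,::-1]; cv2.imwrite('pics/z2.png',cv2.resize(p,None,fx=2.6,fy=2.6,interpolation=3))
E
```

```text
flat
top n 838 c [ 461.8 -308.3] mean [ 460.4 -308.2   32.8] size 152.0 60.2 ang 19.4 zmed 33.0
scene n 1015 c [ 464.3 -307.8] mean [ 468.3 -307.    34.5] size 155.2 57.8 ang 19.4 zmed 34.6
rack
top n 556 c [459.9 305.5] mean [458.1 305.9  60.4] size 152.1 42.2 ang 8.7 zmed 60.6
scene n 582 c [460.7 308.4] mean [465.3 307.2  61.9] size 153.6 39.0 ang 10.9 zmed 62.4
lower
top n 870 c [561.4  71.1] mean [559.8  70.9  83.2] size 151.9 58.6 ang -16.4 zmed 83.3
top n 872 c [537.6 -18.4] mean [536.3 -18.3  83.2] size 152.8 57.7 ang -16.8 zmed 83.2
scene n 1068 c [538.2 -18.7] mean [542.7 -19.5  84.6] size 154.6 57.6 ang -16.3 zmed 84.7
scene n 1071 c [561.  71.] mean [566.6  69.6  84.7] size 155.5 57.4 ang -16.3 zmed 84.8
disc
top n 4966 c [549.4  26. ] mean [544.1  25.8  61. ] size 257.6 257.5 ang -24.5 zmed 51.0
scene n 6098 c [550.6  27. ] mean [565.3  22.4  62.7] size 259.3 256.1 ang -10.7 zmed 52.2
300 310 [245.9 -43.8   2. ] [206 162  95]
385 246 [ 457.2 -309.    37.3] [160 111  66]
283 215 [542.6  22.6  51.1] [73 38 21]
297 218 [528.3 -21.5  81.9] [157 109  64]
268 207 [558.9  70.6  85.5] [159 111  66]
194 238 [454.7 300.6  60.3] [168 117  70]
194 238 [454.7 300.6  60.3] [168 117  70]
table -1.1565244398884715
table 0.3202985799275666 [ 474.38164705 -307.38275281   33.28900854] [490.46588316 297.06215704  64.10020402]
```

```bash
ls pics
```

```text
a_scene.npz
a_scene.png
a_top.npz
a_top.png
z1.png
z2.png
```

```bash
cat > plan.py <<'E'
import numpy as np, json, sys, os
# cmd pose x y z yaw ; usage: plan.rows([(x,y,z,yaw,grip,nrows),...])
F='cmd.json'
def get(): return np.array(json.load(open(F))) if os.path.exists(F) else np.array([164.525,-524.806,219.446,0.3038])
def rows(wps,step=50.,save=True):
    c=get(); cy,sy=np.cos(c[3]),np.sin(c[3]); B=np.array([[cy,sy,0],[sy,-cy,0],[0,0,-1]]) # rows tool axes in world
    out=[];p=c.copy()
    for x,y,z,yaw,g,n in wps:
        t=np.array([x,y,z,yaw]); 
        if n==0: n=int(max(1,np.ceil(np.linalg.norm(t[:3]-p[:3])/step),np.ceil(abs(t[3]-p[3])/.16)))
        for i in range(1,n+1):
            q=p+(t-p)*i/n; d=B@(q[:3]-c[:3]); out.append([*np.round(d),round(-(q[3]-c[3]),2),g])
        p=t
    nr=len(out); 
    while len(out)<10: out.append(out[-1])
    if len(out)>10: print('TOO MANY',len(out)); return
    print(nr,'; '.join('%g %g %g %g %g'%tuple(np.array(r)+0.0) for r in out))
    l=np.array(out[-1]); e=np.r_[c[:3]+B.T@l[:3],c[3]-l[3]]; print('end',e.round(2))
    if save: json.dump(list(e),open(F,'w'))
E
python3 - <<'E'
from plan import *
rows([(462.5,-308,110,.339,94,0)])
rows([(462.5,-308,20,.339,94,4),(462.5,-308,20,.339,50,6)])
E
```

```text
8 44 -15 14 0 94; 87 -29 27 -0.01 94; 131 -44 41 -0.01 94; 175 -59 55 -0.02 94; 218 -74 68 -0.02 94; 262 -88 82 -0.03 94; 306 -103 96 -0.03 94; 349 -118 109 -0.04 94; 349 -118 109 -0.04 94; 349 -118 109 -0.04 94
end [ 4.6224e+02 -3.0781e+02  1.1045e+02  3.4000e-01]
10 0 0 23 0 94; 0 0 45 0 94; 0 0 68 0 94; 0 0 90 0 94; 0 0 90 0 50; 0 0 90 0 50; 0 0 90 0 50; 0 0 90 0 50; 0 0 90 0 50; 0 0 90 0 50
end [ 4.6224e+02 -3.0781e+02  2.0450e+01  3.4000e-01]
```

Call:
{"op": "jog_arm", "data": {
  "deltas": "44 -15 14 0 94; 87 -29 27 -0.01 94; 131 -44 41 -0.01 94; 175 -59 55 -0.02 94; 218 -74 68 -0.02 94; 262 -88 82 -0.03 94; 306 -103 96 -0.03 94; 349 -118 109 -0.04 94; 349 -118 109 -0.04 94; 349 -118 109 -0.04 94",
  "squeeze": 30
}}

```text
clock: 1.35
eef_pos: [461.9, -308.0, 110.4]
eef_rot: [-3.141, 0.0, 0.344]
wrist_force: [-0.5, -0.1, -0.4]
finger_gap: 94.2
```

Call:
{"op": "jog_arm", "data": {
  "deltas": "0 0 23 0 94; 0 0 45 0 94; 0 0 68 0 94; 0 0 90 0 94; 0 0 90 0 94; 0 0 90 0 50; 0 0 90 0 50; 0 0 90 0 50; 0 0 90 0 50; 0 0 90 0 50"
}}

```text
clock: 2.6
eef_pos: [462.4, -308.0, 20.8]
eef_rot: [3.141, -0.0, 0.344]
wrist_force: [0.3, -0.3, 3.2]
finger_gap: 55.7
```

```bash
python3 - <<'E'
from h import *
snap('scene','b');snap('top','b')
p=load('scene','b')[0][120:300,40:340,::-1]; cv2.imwrite('pics/b_z.png',cv2.resize(p,None,fx=2.6,fy=2.6,interpolation=3))
E
```

```text
(no output)
```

View pics/b_z.png

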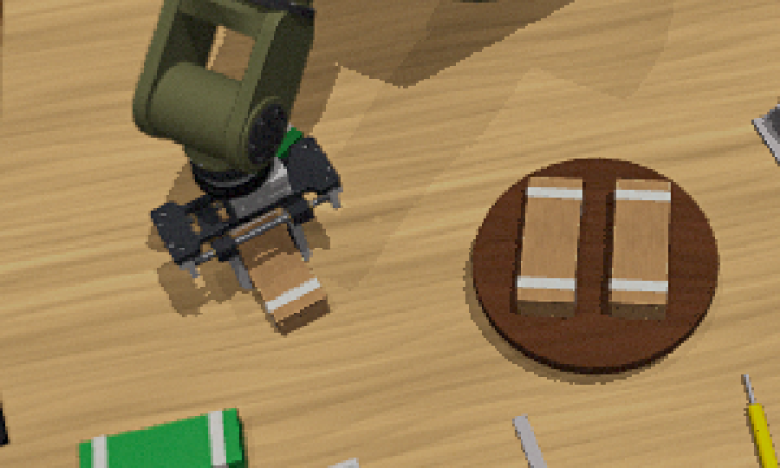

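```bash
python3 - <<'E'
from plan import *
rows([(462.2,-307.8,150,.34,50,3),(594.6,12.9,150,1.285,50,7)])
E
```

```text
10 0 0 -43 0 50; 0 0 -86 0 50; 0 0 -130 0 50; 33 -37 -130 -0.13 50; 66 -74 -130 -0.27 50; 100 -110 -130 -0.4 50; 133 -147 -130 -0.54 50; 166 -184 -130 -0.67 50; 199 -221 -130 -0.81 50; 233 -257 -130 -0.94 50
end [594.98  12.69 150.45   1.28]
```

Call:
{"op": "jog_arm", "data": {
  "deltas": "0 0 -43 0 50; 0 0 -86 0 50; 0 0 -130 0 50; 33 -37 -130 -0.13 50; 66 -74 -130 -0.27 50; 100 -110 -130 -0.4 50; 133 -147 -130 -0.54 50; 166 -184 -130 -0.67 50; 199 -221 -130 -0.81 50; 233 -257 -130 -0.94 50"
}}

```text
clock: 3.95
eef_pos: [595.0, 14.4, 149.8]
eef_rot: [-3.14, 0.0, 1.288]
wrist_force: [-0.0, -0.1, -2.2]
finger_gap: 56.0
```

```bash
python3 - <<'E'
from h import *
import time
snap('scene','c');snap('top','c');snap('top','c'); print(manip.read_state())
p=load('scene','c')[0][120:300,140:420,::-1]; cv2.imwrite('pics/c_z.png',cv2.resize(p,None,fx=2.6,fy=2.6,interpolation=3))
print('lower');blob('top','c',(235,170,335,260),72,95);blob('scene','c',(215,175,325,265),74,95)
blob('scene','c',(215,175,325,280),140,158)
E
```

```text
{'clock': 4.1, 'joints': array([-3.69362895e-02,  4.62825587e-01,  1.46498863e+00,  1.29944055e-04,
        1.21556036e+00,  2.46652593e-01]), 'qd': array([-0.05520401, -0.01972357,  0.02605532, -0.01031875, -0.0015951 ,
        0.01277743]), 'effort': array([ 2.98908502e+00, -6.25304317e+01, -3.63942504e+01,  3.16985417e-01,
        6.07005248e-03, -2.81265825e-01]), 'eef_pos': array([594.87463768,  14.67380854, 149.42319019]), 'eef_rot': array([-3.13983492e+00,  3.17009636e-04,  1.28716242e+00]), 'wrist_force': array([-0.10404961, -1.00763963, -4.13970828]), 'moment': array([-0.05720625, -0.08216073, -0.01332098]), 'finger_gap': 55.50080565825038}
lower
scene n 148 c [481.2 -12.9] mean [480.5 -13.   85.1] size 43.1 36.1 ang -16.6 zmed 85.3
scene n 215 c [509.9  91. ] mean [510.3  92.1  84.8] size 46.4 45.2 ang 75.1 zmed 84.8
scene n 260 c [597.  -35.7] mean [598.4 -35.7  84. ] size 56.4 32.0 ang 74.2 zmed 84.4
scene n 244 c [621.3  53.3] mean [623.2  52.6  84.2] size 57.3 31.1 ang 73.9 zmed 84.4
scene n 63 c [610.3 -34.1] mean [607.8 -40.  147.8] size 62.4 5.9 ang 72.3 zmed 146.7
scene n 79 c [634.1  48.3] mean [635.3  53.4 148.2] size 64.5 5.8 ang 73.2 zmed 147.6
```

View pics/c_z.png

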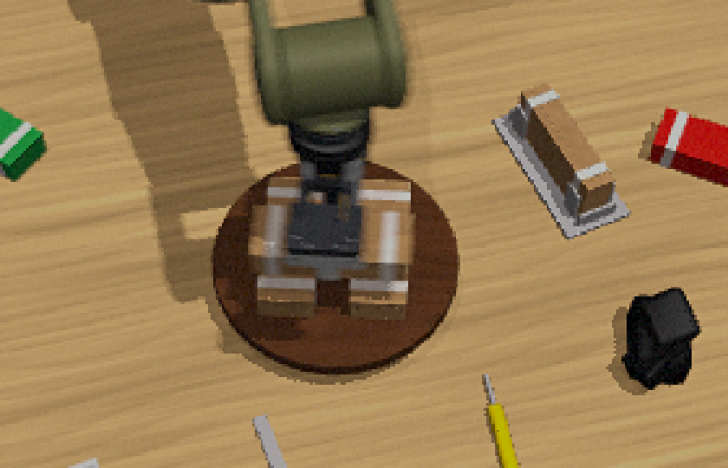

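Call:
{"op": "jog_arm", "data": {
  "deltas": "0 0 0 0 50; 0 0 15 0 50; 0 0 28 0 50; 0 0 36 0 50; 0 0 41 0 50; 0 0 43 0 50; 0 0 44 0 50; 0 0 45 0 50; 0 0 45 0 50; 0 0 45 0 50"
}}

```text
clock: 5.35
eef_pos: [595.0, 12.7, 105.6]
eef_rot: [3.141, -0.0, 1.284]
wrist_force: [-0.3, -0.8, -3.8]
finger_gap: 55.7
```

```bash
python3 - <<'E'
from h import *
snap('scene','d');s=manip.read_state(); print(s['eef_pos'],s['eef_rot'],s['wrist_force'])
X,p=cloud('scene','d')
p=p[150:280,200:340,::-1]; cv2.imwrite('pics/d_z.png',cv2.resize(p,None,fx=4.5,fy=4.5,interpolation=3))
blob('scene','d',(215,175,325,280),76,93)
blob('scene','d',(215,175,325,280),107,126)
E
```

```text
[595.02789747  12.70678142 105.5506242 ] [ 3.14143382e+00 -6.37113068e-05  1.28383285e+00] [ 0.2021398   0.5994449  -1.87899088]
scene n 282 c [496.7 -16.5] mean [497.8 -17.4  84.9] size 71.5 37.5 ang -16.1 zmed 84.9
scene n 386 c [524.9  86.9] mean [525.9  86.9  84.8] size 74.3 48.2 ang -18.5 zmed 84.9
scene n 88 c [609.9 -35.9] mean [609.6 -37.   84.9] size 59.8 6.9 ang 73.6 zmed 84.8
scene n 67 c [633.   46.1] mean [633.5  47.5  85.1] size 64.4 5.3 ang 72.4 zmed 85.4
scene n 269 c [578.7 -43. ] mean [581.3 -43.7 119.1] size 62.7 33.5 ang -18.5 zmed 119.6
scene n 367 c [610.8  65.3] mean [613.1  64.6 119.1] size 61.5 43.1 ang -16.4 zmed 119.4
```

View pics/d_z.png

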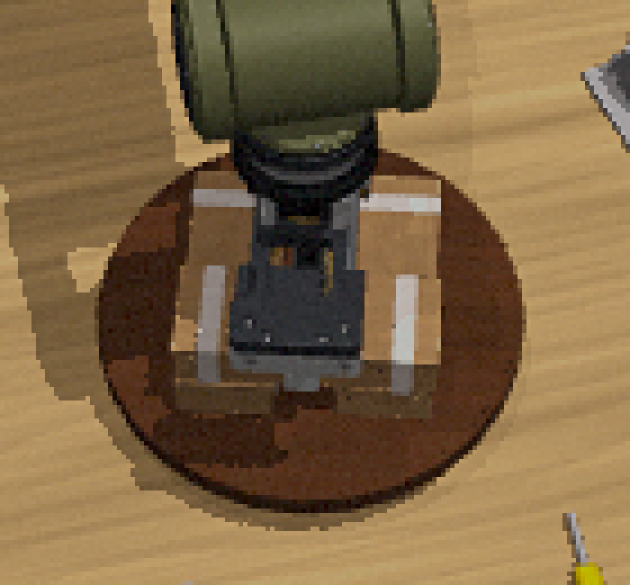

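Call:
{"op": "jog_arm", "data": {
  "deltas": "0 0 1 0 50; 0 0 1 0 50; 0 0 1 0 58; 0 0 1 0 60; 0 0 1 0 64; 0 0 1 0 68; 0 0 0 0 68; 0 0 -10 0 68; 0 0 -40 0 68; 0 0 -85 0 68"
}}

```text
clock: 6.65
eef_pos: [594.5, 12.7, 191.2]
eef_rot: [-3.14, 0.0, 1.284]
wrist_force: [-0.7, 0.5, 0.3]
finger_gap: 68.1
```

```bash
python3 - <<'E'
from plan import *
import json
cy,sy=np.cos(1.28),np.sin(1.28); json.dump([594.98,12.69,190.45,1.28],open('cmd.json','w'))
# toward rack
rows([(594.98,12.69,190.45,1.28,68,1),(460.2,306.8,190.45,.175,94,8)])
E
sed -i 's/^        if n==0/        if n==0/' plan.py
```

```text
9 0 0 0 0 68; 30 -27 0 0.14 94; 61 -53 0 0.28 94; 91 -80 0 0.41 94; 122 -107 0 0.55 94; 152 -133 0 0.69 94; 182 -160 0 0.83 94; 213 -187 0 0.97 94; 243 -213 0 1.1 94; 243 -213 0 1.1 94
end [4.6059e+02 3.0656e+02 1.9045e+02 1.8000e-01]
```

```bash
python3 - <<'E'
from h import *
for z0 in (50,54,56,58):
    blob('top','a',(170,200,220,275),z0,80);blob('scene','a',(325,145,390,215),z0+2,80)
for n,roi in(('top',(165,195,225,280)),('scene',(325,145,390,215))):
    X,p=cloud(n,'a'); u0,v0,u1,v1=roi; S=X[v0:v1,u0:u1].reshape(-1,3); S=S[(S[:,2]>54)]
    c=S.mean(0);w,V=np.linalg.eigh(np.cov(S[:,:2].T)); print(n,c.round(1),np.degrees(np.arctan2(V[1,1],V[0,1])).round(2))
p=load('scene','a')[0][140:220,320:400,::-1]; cv2.imwrite('pics/a_r.png',cv2.resize(p,None,fx=7,fy=7,interpolation=3))
p=load('top','a')[0][200:280,160:240,::-1]; cv2.imwrite('pics/a_r2.png',cv2.resize(p,None,fx=7,fy=7,interpolation=3))
E
```

```text
top n 547 c [460.3 306.8] mean [458.5 306.1  60.6] size 150.9 39.8 ang 8.7 zmed 60.6
scene n 582 c [460.7 308.4] mean [465.3 307.2  61.9] size 153.6 39.0 ang 10.9 zmed 62.4
top n 531 c [460.1 307.1] mean [458.9 306.5  60.8] size 151.5 36.9 ang 10.5 zmed 60.8
scene n 542 c [460.8 308.3] mean [464.5 307.9  62.5] size 153.4 38.2 ang 10.3 zmed 62.6
top n 506 c [460.1 306.8] mean [459.1 306.7  61.1] size 151.4 36.9 ang 10.1 zmed 61.0
scene n 518 c [460.8 308.3] mean [464.1 308.   62.8] size 153.5 37.8 ang 10.5 zmed 62.7
top n 432 c [459.9 307.3] mean [458.4 306.3  61.8] size 151.2 35.9 ang 10.1 zmed 61.5
scene n 457 c [461.9 308.3] mean [464.  308.4  63.3] size 151.3 37.8 ang 10.7 zmed 63.0
top [458.9 306.5  60.8] -169.28
scene [465.1 307.6  62.2] -169.19
```

View pics/a_r2.png

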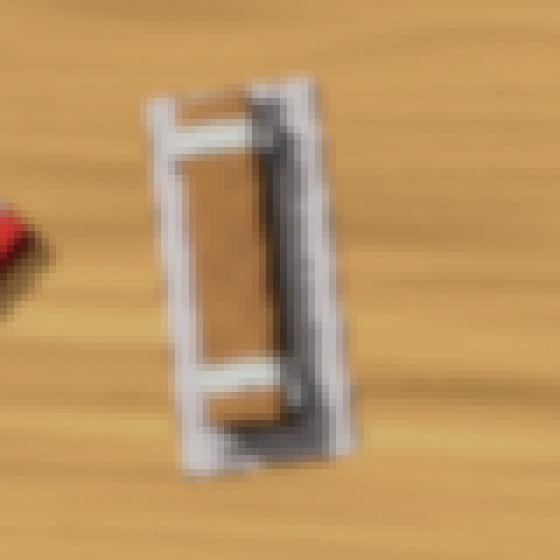

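View pics/a_r.png

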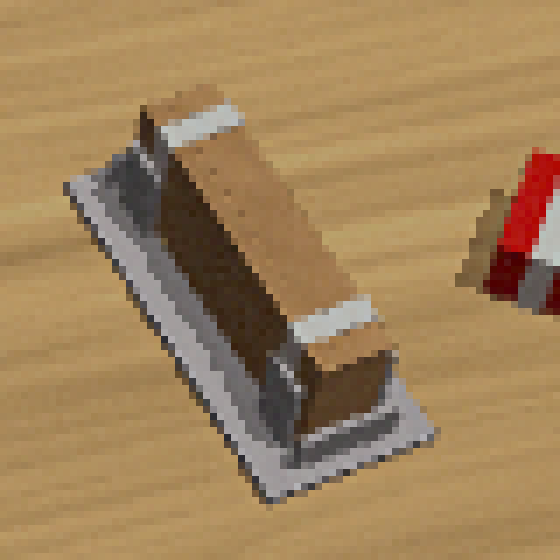

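```bash
python3 - <<'E'
from plan import *
import json
json.dump([594.98,12.69,190.45,1.28],open('cmd.json','w'))
rows([(594.98,12.69,190.45,1.28,68,1),(460.5,307.5,140,.183,80,8)])
rows([(460.5,307.5,50,.183,80,4),(460.5,307.5,50,.183,80,1),(460.5,307.5,50,.183,28,5)])
E
```

```text
9 0 0 0 0 68; 30 -27 6 0.14 80; 61 -53 13 0.27 80; 91 -80 19 0.41 80; 122 -107 25 0.55 80; 152 -133 32 0.69 80; 183 -160 38 0.82 80; 213 -187 44 0.96 80; 244 -213 50 1.1 80; 244 -213 50 1.1 80
end [4.6088e+02 3.0752e+02 1.4045e+02 1.8000e-01]
10 0 0 23 0 80; 0 0 45 0 80; 0 0 68 0 80; 0 0 90 0 80; 0 0 90 0 80; 0 0 90 0 28; 0 0 90 0 28; 0 0 90 0 28; 0 0 90 0 28; 0 0 90 0 28
end [4.6088e+02 3.0752e+02 5.0450e+01 1.8000e-01]
```

Call:
{"op": "jog_arm", "data": {
  "deltas": "0 0 0 0 68; 30 -27 6 0.14 80; 61 -53 13 0.27 80; 91 -80 19 0.41 80; 122 -107 25 0.55 80; 152 -133 32 0.69 80; 183 -160 38 0.82 80; 213 -187 44 0.96 80; 244 -213 50 1.1 80; 244 -213 50 1.1 80"
}}

```text
clock: 7.9
eef_pos: [458.4, 308.5, 139.6]
eef_rot: [3.141, 0.001, 0.186]
wrist_force: [0.9, -0.8, -0.0]
finger_gap: 80.4
```

```bash
python3 - <<'E'
from h import *
snap('scene','e');snap('top','e');s=manip.read_state(); print(s['eef_pos'],s['eef_rot'],s['wrist_force'])
blob('scene','e',(205,165,335,280),107,126);blob('scene','e',(205,165,335,280),74,94)
blob('top','e',(225,160,345,280),107,126);blob('top','e',(225,160,345,280),74,94)
X,p=cloud('scene','e')
p=p[130:280,200:400,::-1]; cv2.imwrite('pics/e_z.png',cv2.resize(p,None,fx=3.9,fy=3.9,interpolation=3))
E
```

```text
[459.69020201 306.70416594 140.17074745] [3.14125636e+00 5.50395675e-04 1.86340487e-01] [ 0.10413539  0.53613219 -0.65248917]
scene n 1255 c [595.   13.9] mean [598.1  13.2 118.3] size 150.5 62.3 ang 73.5 zmed 118.7
scene n 452 c [498.3  -6.7] mean [499.6  -7.   84.8] size 74.1 56.8 ang -16.5 zmed 84.7
scene n 473 c [524.   82.2] mean [524.7  82.1  84.9] size 75.6 57.3 ang -17.4 zmed 85.0
scene n 199 c [623.    5.9] mean [620.7   2.1  85.3] size 147.1 8.1 ang 73.8 zmed 85.9
top n 900 c [594.8  13.9] mean [593.6  14.2 117. ] size 151.1 59.4 ang 73.4 zmed 117.0
top n 571 c [534.9  77.7] mean [534.8  78.1  83.4] size 97.8 60.8 ang -18.3 zmed 83.2
top n 560 c [510.  -10.5] mean [509.9 -10.6  83.4] size 94.5 57.9 ang -16.2 zmed 83.6
```

View pics/e_z.png

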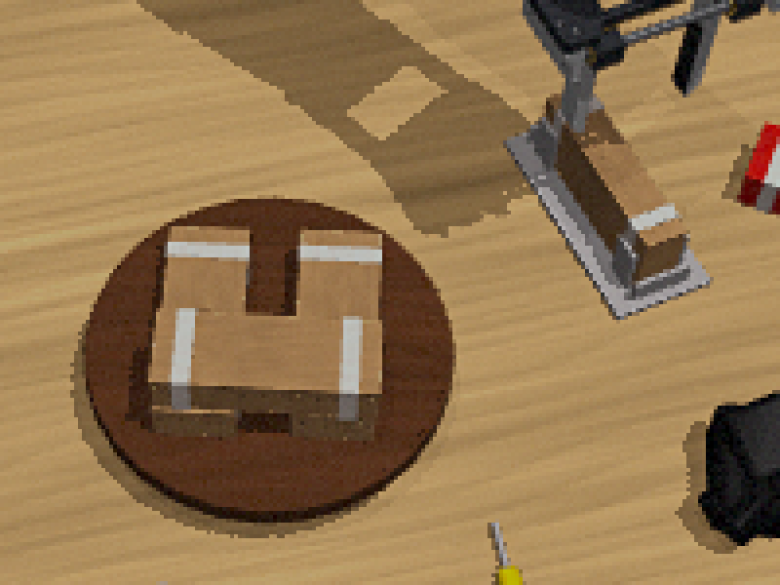

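The first carton is placed at (595,14) at 73.5°, within about 1 mm of target. In the zoom it spans the far end of both lower cartons, flush. Next I grip the racked one.

Call:
{"op": "jog_arm", "data": {
  "deltas": "0 0 23 0 80; 0 0 45 0 80; 0 0 68 0 80; 0 0 90 0 80; 0 0 90 0 80; 0 0 90 0 28; 0 0 90 0 28; 0 0 90 0 28; 0 0 90 0 28; 0 0 90 0 28"
}}

```text
clock: 9.25
eef_pos: [459.8, 307.2, 50.6]
eef_rot: [-3.141, -0.0, 0.184]
wrist_force: [0.0, 1.1, -1.2]
finger_gap: 33.4
```

```bash
python3 - <<'E'
from plan import *
rows([(460.9,307.5,160,.18,28,5),(460.9,307.5,175,.18,28,1),])
E
```

```text
6 0 0 -22 0 28; 0 0 -44 0 28; 0 0 -66 0 28; 0 0 -88 0 28; 0 0 -110 0 28; 0 0 -125 0 28; 0 0 -125 0 28; 0 0 -125 0 28; 0 0 -125 0 28; 0 0 -125 0 28
end [4.6088e+02 3.0752e+02 1.7545e+02 1.8000e-01]
```

```bash
python3 - <<'E'
from plan import *
import json
json.dump([460.88,307.52,50.45,.18],open('cmd.json','w'))
rows([(460.9,307.5,175,.18,28,5),(440,150,200,.18,28,5)])
rows([(440,-300,200,.18,28,10)])
E
```

```text
10 0 0 -25 0 28; 0 0 -50 0 28; 0 0 -75 0 28; 0 0 -100 0 28; 0 0 -125 0 28; -10 30 -130 0 28; -19 61 -135 0 28; -29 91 -140 0 28; -39 121 -145 0 28; -49 151 -150 0 28
end [4.3971e+02 1.5019e+02 2.0045e+02 1.8000e-01]
10 -8 44 0 0 28; -16 89 0 0 28; -24 133 0 0 28; -32 177 0 0 28; -40 221 0 0 28; -48 266 0 0 28; -56 310 0 0 28; -64 354 0 0 28; -72 399 0 0 28; -80 443 0 0 28
end [ 4.4031e+02 -2.9998e+02  2.0045e+02  1.8000e-01]
```

Call:
{"op": "jog_arm", "data": {
  "deltas": "0 0 -25 0 28; 0 0 -50 0 28; 0 0 -75 0 28; 0 0 -100 0 28; 0 0 -125 0 28; -10 30 -130 0 28; -19 61 -135 0 28; -29 91 -140 0 28; -39 121 -145 0 28; -49 151 -150 0 28"
}}

```text
clock: 10.5
eef_pos: [438.7, 148.6, 200.3]
eef_rot: [3.141, 0.001, 0.184]
wrist_force: [0.8, -0.0, -3.0]
finger_gap: 33.7
```

Call:
{"op": "jog_arm", "data": {
  "deltas": "-8 44 0 0 28; -16 89 0 0 28; -24 133 0 0 28; -32 177 0 0 28; -40 221 0 0 28; -48 266 0 0 28; -56 310 0 0 28; -64 354 0 0 28; -72 399 0 0 28; -80 443 0 0 28"
}}

```text
clock: 11.75
eef_pos: [441.1, -302.0, 200.1]
eef_rot: [-3.141, 0.0, 0.184]
wrist_force: [0.6, 0.5, -2.2]
finger_gap: 33.6
```

```bash
python3 - <<'E'
from h import *
snap('scene','f');snap('scene','f');s=manip.read_state(); print(s['eef_pos'],s['eef_rot'],s['wrist_force'],s['finger_gap'])
p=load('scene','f')[0]
p=p[90:300,50:330,::-1]; cv2.imwrite('pics/f_z.png',cv2.resize(p,None,fx=2.7,fy=2.7,interpolation=3))
E
```

```text
[ 440.78717701 -303.61417845  199.70096545] [-3.14136562e+00  9.34267236e-04  1.80808103e-01] [ 0.54958409  0.37530143 -1.57528685] 33.943983539806055
```

View pics/f_z.png

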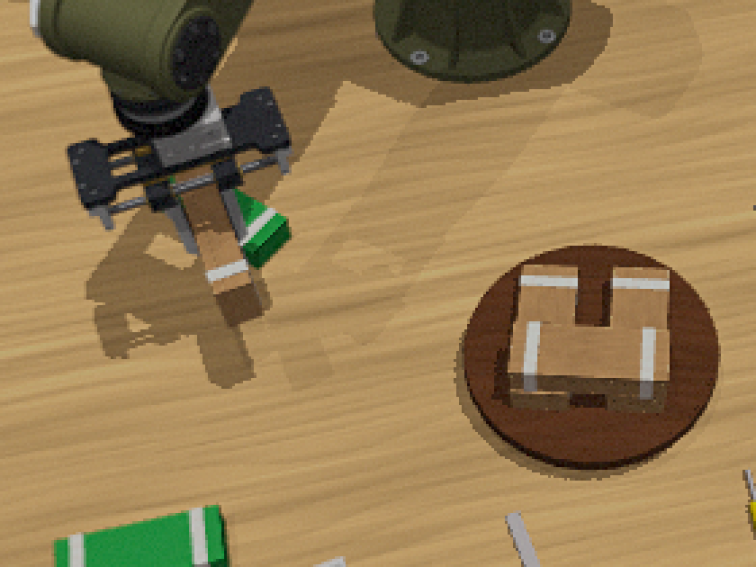

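```bash
python3 - <<'E'
from h import *
blob('top','a',(365,280,420,335),20,60);blob('top','a',(390,170,450,210),20,60)
E
```

```text
top n 909 c [ 267.9 -330.4] mean [ 268.2 -329.2   33.3] size 154.7 59.1 ang 43.7 zmed 33.3
top n 746 c [ 659.4 -430.6] mean [ 658.4 -429.    32.7] size 151.7 59.3 ang -89.7 zmed 32.9
```

```bash
python3 - <<'E'
from plan import *
rows([(465,-265,100,.18,28,3),(465,-265,60,.18,28,2),(465,-265,50,.18,28,2),(465,-265,45.5,.18,28,3)])
E
```

```text
10 10 -10 33 0 28; 20 -20 67 0 28; 31 -30 100 0 28; 31 -30 120 0 28; 31 -30 140 0 28; 31 -30 145 0 28; 31 -30 150 0 28; 31 -30 152 0 28; 31 -30 153 0 28; 31 -30 155 0 28
end [ 4.6544e+02 -2.6491e+02  4.5450e+01  1.8000e-01]
```

Call:
{"op": "jog_arm", "data": {
  "deltas": "10 -10 33 0 28; 20 -20 67 0 28; 31 -30 100 0 28; 31 -30 120 0 28; 31 -30 140 0 28; 31 -30 145 0 28; 31 -30 150 0 28; 31 -30 152 0 28; 31 -30 154 0 28; 31 -30 155 0 28"
}}

```text
clock: 13.1
eef_pos: [466.6, -265.5, 45.6]
eef_rot: [3.141, -0.0, 0.184]
wrist_force: [-0.8, -0.0, -2.5]
finger_gap: 33.6
```

Call:
{"op": "jog_arm", "data": {
  "deltas": "0 0 0 0 28; 0 0 1 0 28; 0 0 1 0 28; 0 0 1 0 28; 0 0 1 0 28; 0 0 1 0 34; 0 0 1 0 35; 0 0 1 0 36; 0 0 1 0 37; 0 0 1 0 37"
}}

```text
clock: 14.35
eef_pos: [466.5, -265.4, 44.4]
eef_rot: [-3.142, 0.0, 0.184]
wrist_force: [0.3, 0.9, -1.1]
finger_gap: 37.4
```

```bash
python3 - <<'E'
from h import *
snap('scene','g');snap('top','g');s=manip.read_state(); print(s['eef_pos'],s['eef_rot'],s['wrist_force'],s['finger_gap'])
p=load('scene','g')[0]
p=p[120:280,70:280,::-1]; cv2.imwrite('pics/g_z.png',cv2.resize(p,None,fx=3.5,fy=3.5,interpolation=3))
blob('scene','g',(100,150,250,250),46,70)
blob('top','g',(330,200,420,280),46,70)
E
```

```text
[ 466.49354131 -265.40020874   44.43218756] [-3.14155895e+00  1.32569947e-05  1.83815805e-01] [-0.79011967  0.5469583   0.23780978] 36.569660911042625
scene n 921 c [529.3 -67. ] mean [540.5 -68.5  51. ] size 199.1 67.6 ang -4.8 zmed 50.6
scene n 516 c [ 486.8 -258.3] mean [ 490.3 -260.4   56.3] size 117.4 58.9 ang 21.7 zmed 56.4
top n 45 c [ 528.7 -243.8] mean [ 527.5 -245.1   54.9] size 34.8 17.8 ang -22.6 zmed 54.6
```

View pics/g_z.png

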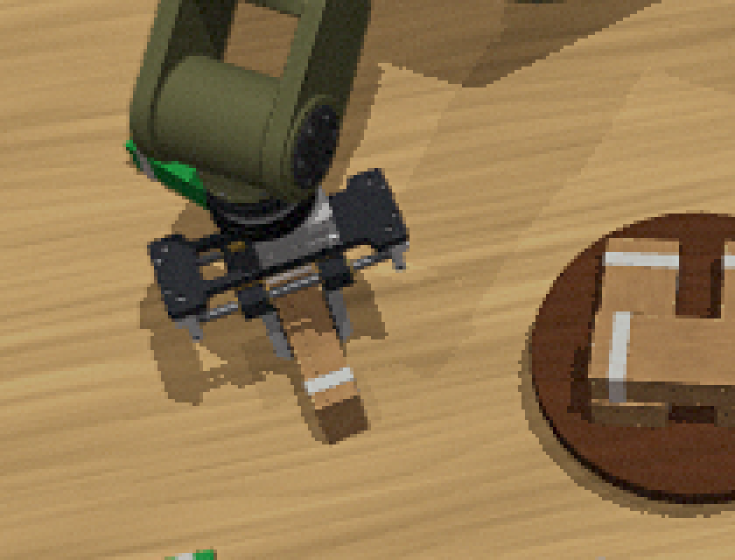

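Call:
{"op": "jog_arm", "data": {
  "deltas": "0 1 0 0 40; 0 3 0 0 40; 0 5 -3 0 41; 0 8 -5 0 41; 0 11 -7 0 42; 0 14 -9 0 42; 0 17 -10 0 43; 0 20 -12 0 44; 0 23 -12 0 45; 0 26 -12 0 45"
}}

```text
clock: 15.7
eef_pos: [471.3, -291.3, 56.4]
eef_rot: [3.141, -0.0, 0.184]
wrist_force: [-0.5, -0.1, 0.4]
finger_gap: 44.8
```

```bash
cat > look.py <<'E'
from h import *
import sys
t=sys.argv[1]; u0,v0,u1,v1=map(int,sys.argv[2:6])
snap('scene',t);s=manip.read_state(); print(s['clock'],s['eef_pos'].round(1),s['eef_rot'].round(3),s['wrist_force'].round(1),s['finger_gap'])
p=load('scene',t)[0][v0:v1,u0:u1,::-1]; f=min(780/(u1-u0),590/(v1-v0)); cv2.imwrite(f'pics/{t}_z.png',cv2.resize(p,None,fx=f,fy=f,interpolation=3))
E
python3 look.py h1 100 150 220 250
```

```text
15.75 [ 471.3 -291.6   56.3] [ 3.141 -0.     0.184] [ 0.2 -0.9  0.1] 45.04440207113628
```

View pics/h1_z.png

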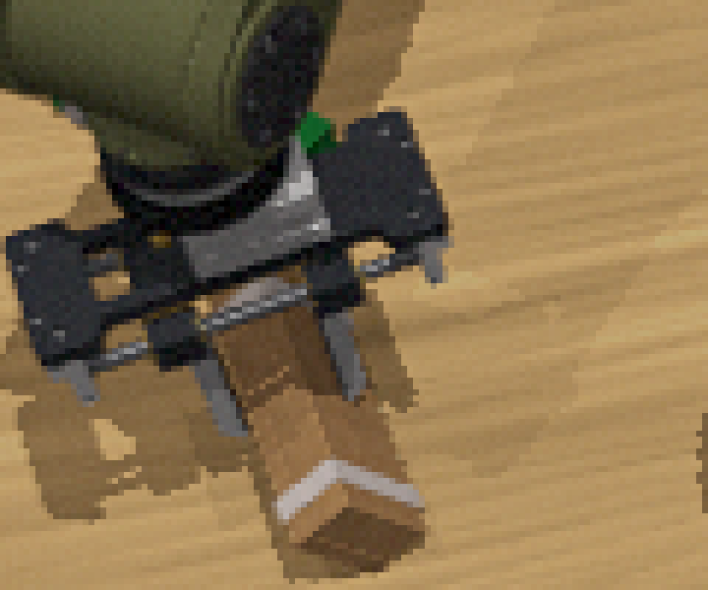

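The zoom shows the carton tilted about 35° onto its front lower edge, its end face at (290–425, 487–570). It leans on the front finger at (235,430). Next I open the back finger away while holding the front one still, then lower the cage.

Call:
{"op": "jog_arm", "data": {
  "deltas": "0 -1 0 0 49; 0 -3 0 0 53; 0 -5 0 0 57; 0 -7 0 0 61; 0 -9 0 0 65; 0 -10 0 0 66; 0 -10 3 0 66; 0 -10 8 0 66; 0 -10 14 0 66; 0 -10 20 0 66"
}}

```text
clock: 17.0
eef_pos: [469.3, -281.1, 35.9]
eef_rot: [-3.141, 0.0, 0.184]
wrist_force: [0.5, -0.2, -0.5]
finger_gap: 66.1
```

```bash
python3 look.py h2 100 150 220 250
```

```text
17.05 [ 469.  -280.9   35.1] [-3.141e+00  1.000e-03  1.840e-01] [-0.4  0.2  0.3] 66.20994078430735
```

View pics/h2_z.png

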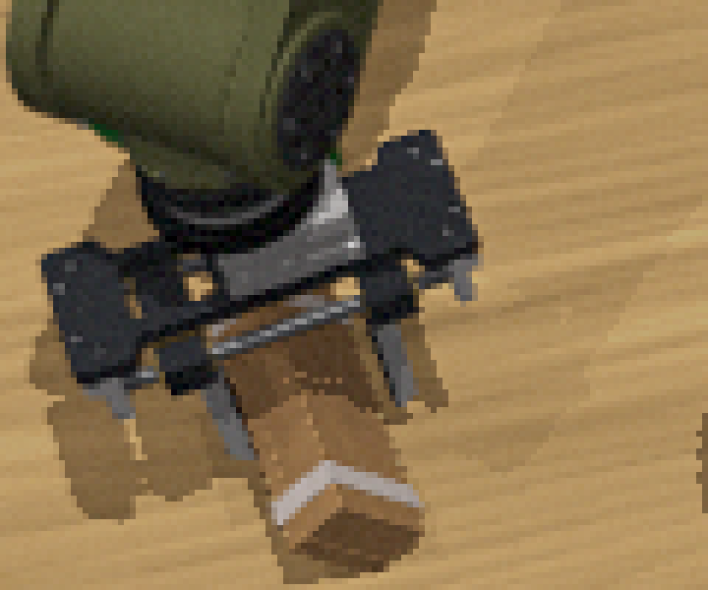

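Call:
{"op": "jog_arm", "data": {
  "deltas": "0 0 6 0 66; 0 0 12 0 66; 0 0 17 0 66; 0 2 17 0 66; 0 4 17 0 66; 0 6 17 0 66; 0 8 17 0 66; 0 10 17 0 66; 0 12 17 0 66; 0 14 17 0 66"
}}

```text
clock: 18.3
eef_pos: [472.0, -295.0, 19.4]
eef_rot: [3.142, -0.0, 0.184]
wrist_force: [-0.4, -0.7, -0.4]
finger_gap: 66.0
```

```bash
python3 look.py h3 100 150 220 250
```

```text
18.35 [ 472.  -295.2   19.5] [ 3.141 -0.     0.184] [ 1.  -0.8 -0.1] 66.08748694298515
```

View pics/h3_z.png

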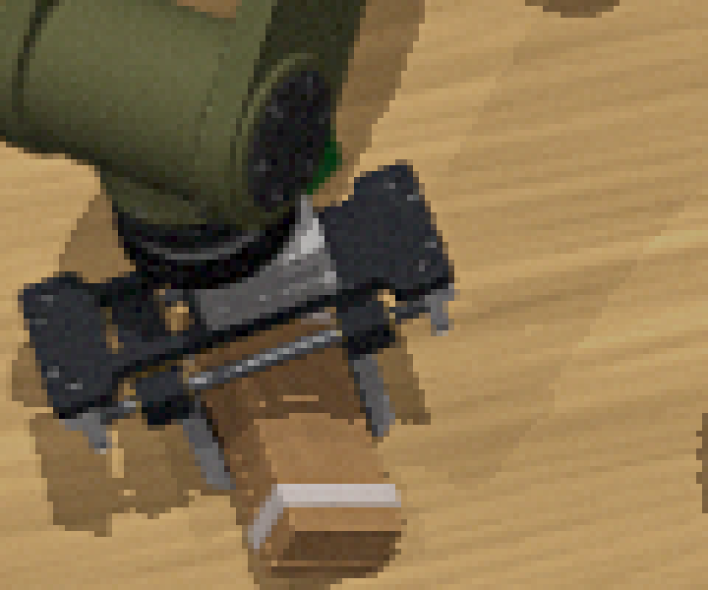

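Call:
{"op": "jog_arm", "data": {
  "deltas": "0 2 0 0 66; 0 4 0 0 66; 0 6 0 0 66; 0 7 0 0 66; 0 8 0 0 66; 0 9 1 0 66; 0 10 1 0 66; 0 11 1 0 66; 0 12 1 0 66; 0 13 1 0 66"
}}

```text
clock: 19.6
eef_pos: [474.4, -307.7, 18.5]
eef_rot: [3.142, -0.0, 0.184]
wrist_force: [0.4, 0.0, 0.4]
finger_gap: 65.9
```

```bash
python3 look.py h4 100 150 220 250
```

```text
19.65 [ 474.4 -307.8   18.5] [ 3.142 -0.     0.184] [ 0.2 -0.2 -0.7] 65.65618984021175
```

View pics/h4_z.png

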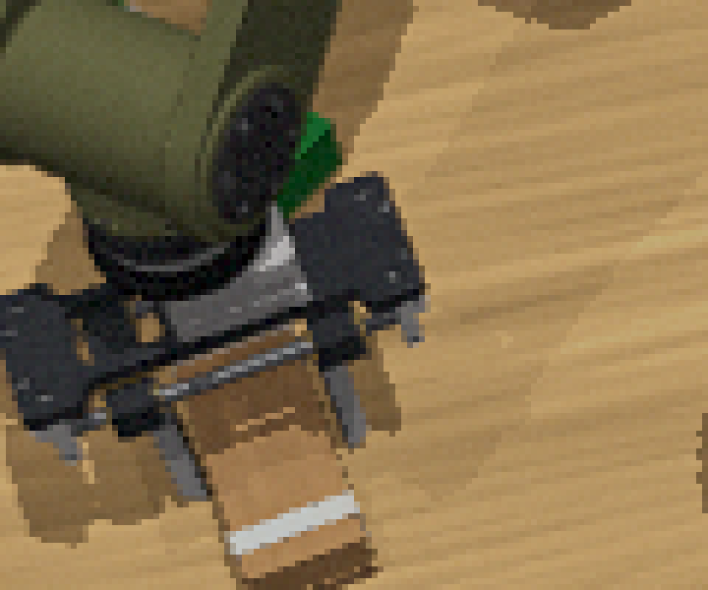

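Call:
{"op": "jog_arm", "data": {
  "deltas": "0 1 0 0 75; 0 1 0 0 85; 0 1 0 0 94; 0 1 0 0 94; 0 1 -10 0 94; 0 1 -30 0 94; 0 1 -60 0 94; -40 1 -100 0 94; -80 1 -120 0 94; -80 1 -120 0 94"
}}

```text
clock: 20.9
eef_pos: [394.9, -324.2, 140.8]
eef_rot: [3.139, -0.002, 0.182]
wrist_force: [0.4, -1.0, 0.6]
finger_gap: 93.8
```

```bash
python3 look.py i1 100 150 220 250; python3 - <<'E'
from h import *
snap('top','i1')
blob('scene','i1',(110,180,210,270),25,45)
blob('top','i1',(330,200,420,280),20,45)
X,p=cloud('scene','i1')
E
```

```text
20.95 [ 395.7 -323.8  139.8] [ 3.14e+00 -1.00e-03  1.82e-01] [0.4 0.2 0. ] 93.9718200758679
scene n 41 c [ 327.3 -300.5] mean [ 334.  -299.2   32.9] size 35.2 21.0 ang 46.8 zmed 33.9
scene n 997 c [ 476.4 -307.9] mean [ 481.2 -306.9   34.2] size 158.2 57.5 ang 10.3 zmed 34.4
top n 550 c [ 494.4 -304.7] mean [ 496.9 -304.    32.4] size 112.1 56.2 ang 10.9 zmed 32.6
```

View pics/i1_z.png

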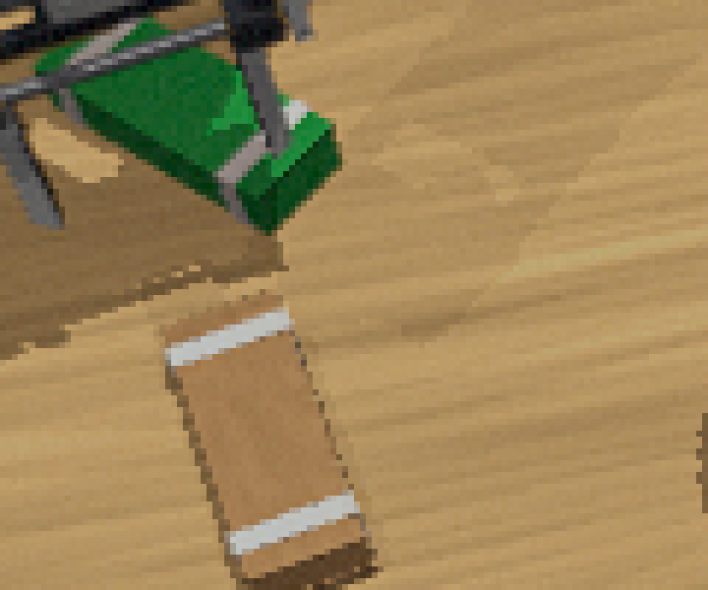

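```bash
python3 - <<'E'
from plan import *
import json
json.dump([394.6,-322.5,138.45,.184],open('cmd.json','w'))
rows([(474.5,-307.8,100,.182,94,3),(474.5,-307.8,20.5,.182,94,3),(474.5,-307.8,20.5,.182,94,1),(474.5,-307.8,20.5,.182,50,3)])
rows([(474.5,-307.8,20.5,.184,50,1),(474.5,-307.8,160,.184,50,3),(490,-180,160,.7,50,4)])
rows([(504.7,40,160,1.284,50,8)])
E
```

```text
10 27 0 13 0 94; 54 0 26 0 94; 81 0 38 0 94; 81 0 65 0 94; 81 0 91 0 94; 81 0 118 0 94; 81 0 118 0 94; 81 0 118 0 50; 81 0 118 0 50; 81 0 118 0 50
end [ 4.7423e+02 -3.0768e+02  2.0450e+01  1.8000e-01]
8 0 0 0 0 50; 0 0 -47 0 50; 0 0 -93 0 50; 0 0 -140 0 50; 10 -31 -140 -0.13 50; 20 -61 -140 -0.26 50; 29 -92 -140 -0.39 50; 39 -123 -140 -0.52 50; 39 -123 -140 -0.52 50; 39 -123 -140 -0.52 50
end [ 490.07 -179.62  160.45    0.7 ]
8 19 -20 0 -0.07 50; 38 -39 0 -0.15 50; 57 -59 0 -0.22 50; 77 -79 0 -0.29 50; 96 -99 0 -0.36 50; 115 -118 0 -0.44 50; 134 -138 0 -0.51 50; 153 -158 0 -0.58 50; 153 -158 0 -0.58 50; 153 -158 0 -0.58 50
end [504.43  39.85 160.45   1.28]
```

Call:
{"op": "jog_arm", "data": {
  "deltas": "27 0 13 0 94; 54 0 26 0 94; 81 0 38 0 94; 81 0 65 0 94; 81 0 91 0 94; 81 0 118 0 94; 81 0 118 0 94; 81 0 118 0 50; 81 0 118 0 50; 81 0 118 0 50"
}}

```text
clock: 22.25
eef_pos: [475.9, -308.7, 21.2]
eef_rot: [3.141, -0.001, 0.184]
wrist_force: [-0.5, 0.2, 0.1]
finger_gap: 67.2
```

Call:
{"op": "jog_arm", "data": {
  "deltas": "0 0 0 0 50; 0 0 0 0 50; 0 0 -47 0 50; 0 0 -93 0 50; 0 0 -140 0 50; 10 -31 -140 -0.13 50; 20 -61 -140 -0.26 50; 29 -92 -140 -0.39 50; 39 -123 -140 -0.52 50; 39 -123 -140 -0.52 50"
}}

```text
clock: 23.5
eef_pos: [491.4, -178.8, 160.2]
eef_rot: [-3.141, 0.0, 0.707]
wrist_force: [-1.0, -0.4, -2.0]
finger_gap: 55.6
```

Call:
{"op": "jog_arm", "data": {
  "deltas": "19 -20 0 -0.07 50; 38 -39 0 -0.15 50; 57 -59 0 -0.22 50; 77 -79 0 -0.29 50; 96 -99 0 -0.36 50; 115 -118 0 -0.44 50; 134 -138 0 -0.51 50; 153 -158 0 -0.58 50; 153 -158 0 -0.58 50; 153 -158 0 -0.58 50"
}}

```text
clock: 24.75
eef_pos: [505.8, 38.2, 160.3]
eef_rot: [-3.141, 0.0, 1.282]
wrist_force: [0.3, 0.3, -2.2]
finger_gap: 55.9
```

```bash
python3 look.py j1 190 130 340 260;python3 look.py j2 190 130 340 260; python3 - <<'E'
from h import *
snap('top','j')
blob('scene','j2',(205,165,335,280),105,130);blob('scene','j2',(205,150,335,280),145,185);blob('scene','j2',(205,150,335,280),75,95)
blob('top','j',(225,160,345,280),107,130);blob('top','j',(225,160,345,280),74,94)
E
```

```text
24.8 [505.8  38.1 160.3] [-3.141  0.     1.282] [-0.7  0.  -1.5] 55.84785039921174
24.85 [505.8  38.1 160.4] [-3.141  0.     1.282] [ 0.9 -0.3 -2.1] 55.60039720229296
scene n 1277 c [594.7  14. ] mean [598.4  12.9 117.9] size 150.5 62.9 ang 73.8 zmed 118.4
scene n 880 c [512.5  37. ] mean [519.1  38.4 168.3] size 150.0 70.2 ang 73.9 zmed 172.3
scene n 333 c [507.5  -9.6] mean [508.2  -9.2  84.8] size 57.2 53.5 ang 73.0 zmed 84.9
scene n 339 c [532.9  79.5] mean [534.4  79.   84.8] size 57.0 56.2 ang 73.5 zmed 84.5
scene n 200 c [622.    6.2] mean [620.3   1.6  85.9] size 147.2 7.9 ang 74.5 zmed 85.3
top n 131 c [576.1 -50.6] mean [578.6 -48.1 117.2] size 60.6 26.1 ang -3.0 zmed 117.3
```

View pics/j2_z.png

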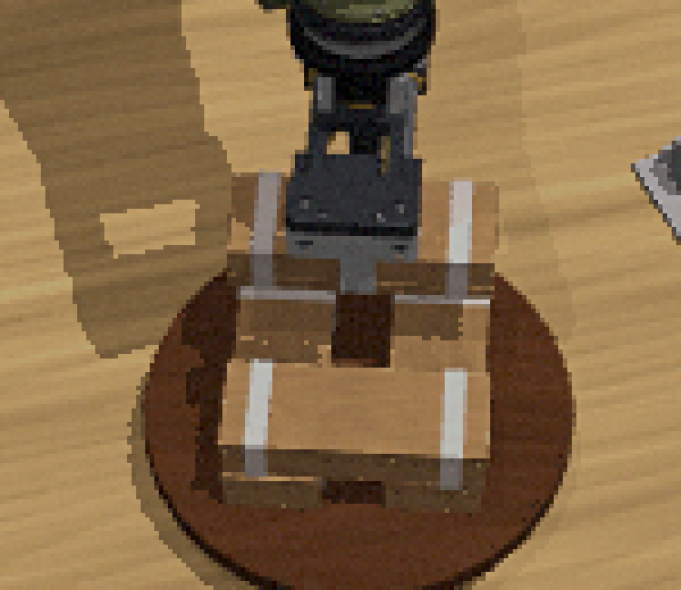

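```bash
python3 - <<'E'
from h import *
blob('scene','j2',(205,140,335,280),167,180)
X,p=cloud('scene','j2'); S=X[140:280,205:335].reshape(-1,3)
u=np.array([np.cos(np.radians(-16.4)),np.sin(np.radians(-16.4))]);v=np.array([-u[1],u[0]])
for z0,z1 in((112,124),(167,180),(79,90)):
    P=S[(S[:,2]>z0)&(S[:,2]<z1)]; q=(P[:,:2]-[549.5,26.2]); a=q@u;b=q@v
    print(z0,np.percentile(a,[1,5,95,99]).round(1),np.percentile(b,[1,5,95,99]).round(1))
print(([505.8-549.5,38.1-26.2])@u,([505.8-549.5,38.1-26.2])@v)
E
```

```text
scene n 235 c [490.3 -18.2] mean [492.4 -18.6 173.9] size 59.7 33.2 ang -12.0 zmed 174.1
scene n 316 c [521.6  89.8] mean [523.4  89.1 173.8] size 58.7 42.1 ang -18.0 zmed 173.8
112 [18.1 21.4 75.3 76.9] [-72.9 -66.9  69.4  75.2]
167 [-72.5 -70.2 -15.7  -5.3] [-73.9 -70.9  70.2  73.2]
79 [-55.6 -51.9  75.3  77.5] [-72.8 -68.9  69.4  74.3]
-45.281884023830735 -0.9224853670070097
```

Call:
{"op": "jog_arm", "data": {
  "deltas": "0 -2 10 0 50; 0 -2 25 0 50; 0 -2 38 0 50; 0 -2 46 0 50; 0 -2 51 0 50; 0 -2 53 0 50; 0 -2 54 0 50; 0 -2 55 0 50; 0 -2 55 0 50; 0 -2 55 0 50"
}}

```text
clock: 26.15
eef_pos: [503.9, 39.6, 105.6]
eef_rot: [3.141, -0.0, 1.284]
wrist_force: [0.1, 0.4, -2.3]
finger_gap: 55.7
```

```bash
python3 look.py k1 190 130 340 260; python3 - <<'E'
from h import *
X,p=cloud('scene','k1'); S=X[140:280,205:335].reshape(-1,3)
u=np.array([np.cos(np.radians(-16.4)),np.sin(np.radians(-16.4))]);v=np.array([-u[1],u[0]])
q=(S[:,:2]-[549.5,26.2]); a=q@u;b=q@v; 
for m in((S[:,2]>112)&(S[:,2]<124)&(a>0),(S[:,2]>112)&(S[:,2]<124)&(a<0)):
    print(np.percentile(a[m],[1,5,95,99]).round(1),np.percentile(b[m],[1,5,95,99]).round(1),np.median(S[m,2]))
E
```

```text
26.2 [503.9  39.6 105.5] [ 3.141 -0.     1.284] [-0.4  0.1 -3. ] 55.9941757098907
[18.8 21.5 75.1 77.3] [-72.9 -66.7  69.4  75.2] 118.67127923628368
[-75.6 -72.6 -18.1  -7.5] [-73.1 -69.7  72.3  75.2] 119.16536586532357
```

View pics/k1_z.png

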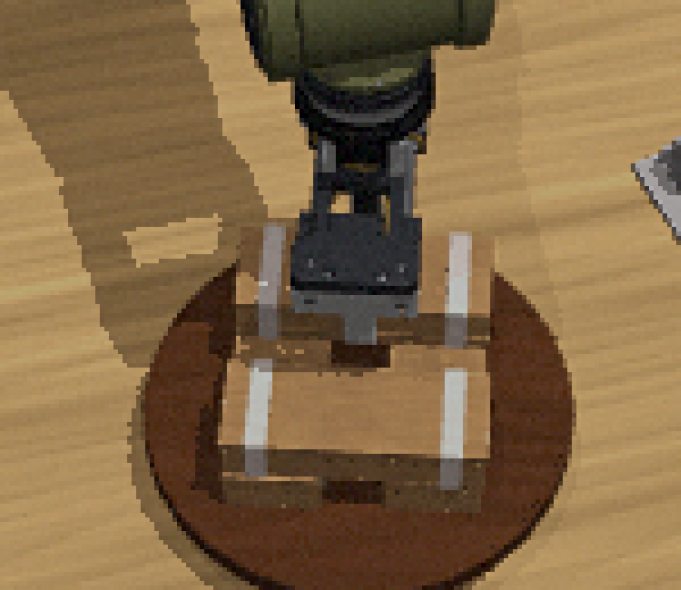

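Call:
{"op": "jog_arm", "data": {
  "deltas": "0 0 1 0 50; 0 0 1 0 50; 0 0 1 0 58; 0 0 1 0 60; 0 0 1 0 64; 0 0 1 0 68; 0 0 0 0 68; 0 0 -10 0 68; 0 0 -40 0 68; 0 0 -85 0 68"
}}

```text
clock: 27.45
eef_pos: [503.4, 39.6, 191.4]
eef_rot: [-3.14, 0.0, 1.284]
wrist_force: [0.3, -0.1, -0.1]
finger_gap: 67.8
```

Call:
{"op": "jog_arm", "data": {
  "deltas": "0 0 -40 0 68; 40 0 -60 0 68; 80 0 -80 0 68; 120 0 -80 0 68; 160 0 -80 0 68; 200 0 -80 0 68; 230 0 -80 0 68; 230 0 -80 0 68; 230 0 -80 0 68; 230 0 -80 0 68"
}}

```text
clock: 28.7
eef_pos: [569.0, 259.2, 271.0]
eef_rot: [3.141, -0.0, 1.283]
wrist_force: [0.2, 0.1, 0.7]
finger_gap: 68.0
```

```bash
python3 look.py l1 0 0 560 420; python3 - <<'E'
from h import *
snap('top','l1')
blob('scene','l1',(205,165,335,280),105,130);blob('top','l1',(225,150,345,280),107,130)
blob('scene','l1',(205,165,335,280),74,94);blob('top','l1',(225,150,345,280),74,94)
blob('scene','l1',(205,165,335,280),42,130);blob('top','l1',(225,150,345,280),42,130)
E
```

```text
28.75 [569.  259.3 270.9] [ 3.141 -0.     1.283] [ 0.2 -0.9  0. ] 67.9716066850249
scene n 1122 c [504.8  40.4] mean [508.1  39.4 117.6] size 149.2 60.3 ang 74.1 zmed 118.2
scene n 1283 c [594.3  13.8] mean [598.7  13.3 118.1] size 151.0 63.0 ang 73.8 zmed 118.6
top n 906 c [594.7  14.1] mean [593.4  13.8 117. ] size 151.3 59.8 ang 73.0 zmed 117.0
top n 909 c [503.1  40.8] mean [502.6  40.4 116.8] size 149.6 58.5 ang 73.7 zmed 116.9
scene n 317 c [537.3  29.9] mean [535.6  30.9  86.1] size 149.7 21.3 ang 73.8 zmed 85.5
scene n 116 c [613.1 -23.3] mean [611.3 -30.1  85.4] size 85.4 6.7 ang 75.1 zmed 85.8
scene n 47 c [629.8  39.2] mean [630.4  38.   84.1] size 33.8 6.7 ang 72.1 zmed 84.1
top n 195 c [566.1  69. ] mean [566.3  69.   83.5] size 56.7 34.0 ang 71.1 zmed 83.4
top n 197 c [538.6 -18.6] mean [539.9 -19.4  83.3] size 57.1 35.8 ang 73.3 zmed 83.5
scene n 6203 c [555.8  26.1] mean [575.1  20.2  81.6] size 257.6 249.3 ang -85.3 zmed 80.9
top n 4943 c [549.  26.] mean [540.2  25.6  77.8] size 258.6 256.7 ang 69.7 zmed 53.6
```

View pics/l1_z.png

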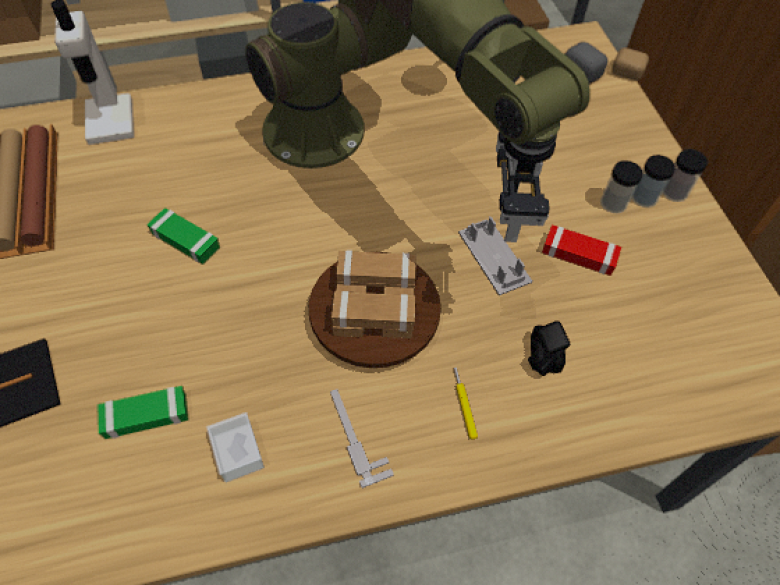

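View pics/l1_top.png

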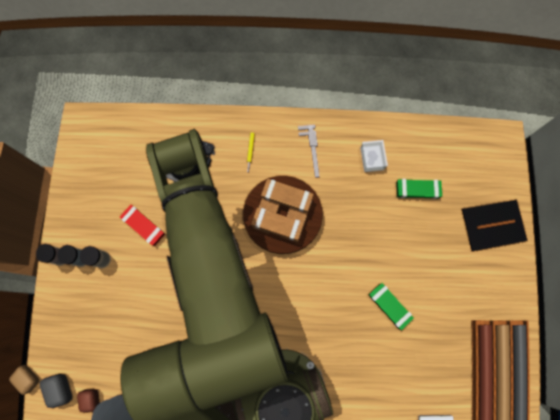

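Both upper cartons sit crosswise on the stack in both views (scene about (375,290), top about (285,210)). The rack is empty, and the other things are where they were.

```bash
python3 -c "
from cell import workorder
print(workorder.sign_off())"
```

```text
the job is handed in; nothing more can be done
None
```

The second layer is built and handed in at about 29 s.

**What I did:**
- I set the carton from the counter across the far end of the lower two.
- I lifted the racked carton out and stood it on its edge on the free counter. I tipped it onto its side with the fingers around it, lowering it against one finger. I then let go, lifted the gripper clear and took it again across its width.
- I set it down over the near end. Both stacked cartons were let go with their undersides at the level of the lower cartons' tops.

**Last checks:**

| | Far carton | Near carton |
|---|---|---|
| Measured centre x, y (mm) | 594.5, 14 | 503–505, 40.6 |
| Target x, y (mm) | 594.6, 12.9 | 504.4, 39.5 |
| Measured angle | 73.0–73.8° | 73.7–74.1° |
| Measured top height (mm) | 117–118.6 | 117–118.2 |

- The target angle is about 73.6° and the expected top height is 118 mm.
- The turntable and lower layer had not moved, to within 1–2 mm by the top camera. The bystanders and the look-alike cartons look untouched in the pictures.
- **Disagreements:** the cameras differ by about 1.7 mm on the near carton, which is within calibration. The scene camera put the disc centre about 6 mm off in x; I took that as the stack hiding part of the disc.
- **Not checked:** the wrist force read 4 N or less wherever I read it, but I did not record it during the moves.

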